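Dock a tip box on its presence switch

ROBOT

A 6-joint arm with a two-finger parallel gripper is mounted at the origin on a cart in front of the work surface, level with it; the furniture and walls round the work are solid. World frame = base frame: x ahead of the robot, y to its left, z up, the work surface at z = 0. Lengths are in m, angles in rad, forces in N, time in s.
With the tool pointing down it reaches from about 0.35 to 0.95 m from the base axis. Payload 17.4 kg.
Tool frame: the origin (TCP) lies midway between the tips of the shut fingers; the grasp point (between the pads) lies 19 mm behind it; z points along the fingers, y is the line along which they close (so a half turn about z gives the same grasp; the last joint's range is limited). The gripper opens to 93 mm and grips with 3 to 60 N. Pads are 15 mm wide; open, the fingers measure 128 mm over their backs; the gripper's body (75 mm by 188 mm) begins 65 mm behind the grasp point.
Start: joints at [1.067, 0.116, 1.442, -0, 1.584, -0.038], TCP at [0.303, 0.603, 0.219] pointing down, gripper open.
Joint ranges: [-2.83, 2.83], [-0.83, 2.19], [0.07, 2.5], [-1.14, 4.28], [0.01, 3], [-2.97, 2.97]. Speed limits (rad/s): [1.89, 1.89, 2.22, 3.14, 3.14, 3.14].

INTERFACE

Orientations are given as a unit quaternion [w, x, y, z].
In Python, from workcell import * gives the robot as it stands. The module is installed in compiled form; this text tells all that it offers.
- The arm moves only by the tool send_rows, never from a script. Its argument "motion" is a list of rows, each a list of 3 entries, a list of its own where there are three numbers: the shift along the tool's x, y, z in units of 30 cm (1.0 is 30 cm), then the turn, a rotation vector about the tool's x, y, z in units of 180 degrees (1.0 is 180 degrees), then the closure, from 0 (fully open) to 1 (shut). A call has 1 to 10 rows; each row is the pose to reach, as a shift and turn from the pose commanded when the call began, along the tool's axes at that moment, turning the shorter way round; what a row does not reach only later rows make up. A row lasts 1/8 s, in which the tool goes at most 62.5 mm and 10.7 degrees, less where a joint would pass 70% of its speed; a pose out of reach is approached as far as the arm can. A call with a number of a shift or a turn outside -1 to 1 is refused whole. A call with a gripper value outside its range is refused whole. The fingers move at their own pace and stop on an object; "newtons" is the grip in N (left out, the last holds). Time passes only in rows, so rows that repeat a pose let the fingers close. It gives the time, the measured TCP pose, the force, the opening and the grip force at its end, in the units of the state.
- state(): the state, without advancing time (a new reading comes with each control period).
- camera(name): name is "side" or "top"; returns a dict with "color" (420x560x3 uint8, red, green, blue), "z_map" (420x560 float32, m along the optical axis (not along the pixel's ray), 0 where there is no reading), "fovy" (degrees; the focal length in pixels is half the picture's height over the tangent of half this angle, whatever the lens; pixels are square), "cx", "cy" (the principal point, pixels), "D" ([k1, k2, p1, p2, k3] as OpenCV has them; the pictures are not rectified), "origin" and "orientation" of the camera in the world. Camera axes: x right, y up, looking along -z (the intrinsics and any distortion apply to the point x, -y, -z); pixel columns grow to the right and rows downward; lengths in m; the calibration is good to about 2 mm. A picture is of the moment at which its call begins.
- close_job(): hands the job in; it is judged then, once.
The state is a dict: "time_s": time; "joint_positions": joint angles; "joint_vel": joint speeds; "joint_efforts": joint torques, N m; "position": TCP position; "orientation": TCP orientation; "contact_force": force on the tool from outside, world axes, zero at the start; "wrist_torque": the same for the moment, N m; "opening": finger opening in m; "grasp_force": force on a finger pad.
Only numpy, scipy, OpenCV 4.12 (cv2) and the standard library are available. Lean on these libraries where they do the work, as an engineer would, in place of code of your own. Each camera call takes 0.05 s, during which the arm holds its last target. There are 200 camera calls.

TASK

The two-bay dock has a pipette-tip box home in one bay, and a bottle has been left standing in the other. Lift the bottle out and stand it upright on open bench well clear of the dock, then slide the loose tip box along the bench, without lifting it, into the bay that is now free until it is fully home and holds that bay's switch lever pressed in. Leave the docked box where it is and do not disturb the beaker and the flask.

Things in the scene. Friction and masses are not known exactly. Their poses are not given: they have to be found in the camera images.
- dock: Fixed aluminium dock. Origin on the bench between its 2 bays; +x: push direction, away from the robot; +y: left bay. Bays are lanes on the bare bench, 78 mm wide, between rails (6 thick, 24 high) at y = -84, 0, 84 mm from x = -13 (outer ones flared, to x = -31, |y| 95) to an end wall whose rubber bumpers face x = 60 mm: a box is home against them. Black switch housings behind, 40 high.
- bay_left (a point): Home position in the left bay (dock y = +42 mm), on the bench: where the centre of a box's underside lies when it is fully home. Turns with the dock.
- bay_right (a point): The same for the right bay (dock y = -42 mm).
- lever_left (a joint): Hinged switch lever at the far end of the left bay: steel arm, 45 mm, with a white roller, 27 mm above the bench, upright hinge at dock x = 68 mm. 0 rad: free, roller standing out to dock x = 41 mm; about 0.42: box home. Pressed above 0.30 rad: box within about 6 mm of home. Its weak spring (0.3 N at the roller) cannot push a box back.
- lever_right (a joint): The same lever in the right bay.
- tip_box: The loose tip box, in front of the dock: blue base, clear lid (one rigid piece), about 0.3 kg, 119 mm long, 74 wide over all (side walls 69 apart outside; the wall's flat faces reach from the bench to 59 mm), 61 high. Origin: centre of its underside; its y axis is the long axis, z up. It goes in lengthwise, either end first. The bench's front edge is at x = 0.354 m.
- parked_box: An identical tip box already home in one of the bays, its long axis along the dock's x. Which bay varies. Same origin and axes. It is loose: leave it.
- bottle: Capped 250 ml bottle, 70 mm diameter, 128 mm high, about 0.24 kg, standing in the bay that has no box, centred on that bay's home position. The round cap is about 40 mm in diameter, from 102 to 128 mm above its foot. Origin at the centre of its underside, z up.
- beaker: Bystander: 250 ml glass beaker, 68 mm diameter, 85 mm high, near the front edge of the bench. Origin at the centre of its underside. Close behind it a fixed fraction collector (front edge x 0.43 to 0.46 m, y 0.06 to 0.33 m; base 76 mm high, carousel 152, arm 260) stands between the dock and the open bench at the right: pass in front of it or above.
- flask: Bystander: 125 ml conical flask, 67 mm diameter, 112 mm high, near the front edge of the bench, ahead of the robot. Origin: centre of its underside. The bench right of it, at the robot's front right (x 0.39 to 0.45 m, y -0.11 to -0.18 m), is open: room for the bottle. A second fraction collector, as tall, stands behind that, beyond x = 0.5 m.

How it is judged:
On the way:
1. the bottle stands upright on the bench, released, clear of the dock ((x of bottle in the frame of dock below -0.095 m or x of bottle in the frame of dock above 0.14 m or y of bottle in the frame of dock below -0.125 m or y of bottle in the frame of dock above 0.125 m) and angle between bottle's own z axis and vertical below 0.1 rad and height (world z) of bottle between -0.008 and 0.008 m and linear speed of bottle below 0.03 m/s and contact force between the fingers and bottle below 0.3 N), for 0.2 s.
At the end, for the whole second after the job is handed in: Both levers above 0.30 rad; slid box at rest flat in the free bay, within 9 mm of home and 0.12 rad of the dock's x; docked box moved under 12 mm; bottle upright (0.1 rad) on the bench, released, its centre over 125 mm sideways, 95 mm in front of or 140 mm behind the dock origin (all of step 1 and value of joint each of lever_left, lever_right above 0.3 rad and x of tip_box in the frame of dock between -0.009 and 0.009 m and y of tip_box in the frame of dock between -0.06 and 0.06 m and angle between the y axis of tip_box and the x axis of dock, either way round below 0.12 rad and height (world z) of tip_box between -0.006 and 0.006 m and linear speed of tip_box below 0.02 m/s and distance of parked_box from where it was at the start of the episode below 0.012 m); the robot touches nothing.
It fails at once if the tip box is lifted off the bench or tipped (height (world z) of tip_box above 0.02 m or angle between tip_box's own z axis and vertical above 0.25 rad).
It fails at once if the docked box is dragged out of place (distance of parked_box from where it was at the start of the episode above 0.02 m).
It fails at once if the bottle is knocked over (angle between bottle's own z axis and vertical above 0.6 rad).
It fails at once if the beaker or the flask is disturbed (distance of any of beaker, flask from where it was at the start of the episode above 0.03 m).
It also fails if it takes over 67 s, if anything falls off the work surface, if the arm or the gripper's body presses on something with over 40 N, if the wrist force passes 120 N, or if a joint passes its speed limit or range.

## Working session

There is one attempt and no reset: what is moved stays moved. The work goes in short steps, Python scripts to look and compute and a tool call to move; the robot and the scene stay as the last step left them, time stands still between calls to the robot, and variables do not carry over. Pictures are saved under pics/ and viewed, at most 10 in all, crops included, and the job is handed in when it is done.

Besides the shell and the picture viewer there is one more tool, called after "Emit:" as a command line: name --argument value ..., lists and objects as JSON in quotes. send_rows: Moves the arm, as the interface text tells. Shifts and turns lie within -1 to 1; 1 stands for 30 cm of shift or 180 degrees of turn. Its arguments: {"type":"object","properties":{"motion":{"type":"array"},"newtons":{"type":"number"}},"required":["motion"]}

```bash
mkdir -p pics
cat > h.py <<'E'
import numpy as np, cv2
from workcell import *
from scipy.spatial.transform import Rotation as R
def rot(q): return R.from_quat([q[1],q[2],q[3],q[0]]).as_matrix()
def K(c):
    f=c["color"].shape[0]/2/np.tan(np.radians(c["fovy"])/2)
    return np.array([[f,0,c["cx"]],[0,f,c["cy"]],[0,0,1.]])
def rays(c,uv):
    p=cv2.undistortPoints(np.array(uv,float).reshape(-1,1,2),K(c),np.array(c["D"],float)).reshape(-1,2)
    return np.c_[p[:,0],-p[:,1],-np.ones(len(p))]
def onplane(c,uv,z):
    d=rays(c,uv)@rot(c["orientation"]).T; o=np.array(c["origin"])
    return o+d*((z-o[2])/d[:,2])[:,None]
def cloud(c):
    h,w=c["z_map"].shape; v,u=np.mgrid[:h,:w]
    d=rays(c,np.c_[u.ravel(),v.ravel()])*c["z_map"].reshape(-1,1)
    P=d@rot(c["orientation"]).T+np.array(c["origin"]); P[c["z_map"].ravel()==0]=np.nan
    return P.reshape(h,w,3)
def save(c,n): cv2.imwrite("pics/"+n+".png",c["color"][...,::-1])
E
python3 - <<'E'
from h import *
import pickle
for n in("top","side"):
    c=camera(n); save(c,n+"0"); pickle.dump(c,open(n+"0.pkl","wb")); print(n,c["origin"],c["orientation"],c["fovy"],c["D"],(c["z_map"]>0).mean())
print(state())
E
```

```text
top [0.46159463 0.24442545 0.92226711] [ 0.70915595  0.01270951 -0.02354755 -0.70454369] 47.78940021829669 [0.0446315 0.        0.        0.        0.       ] 0.9958205782312926
side [ 0.08740177 -0.39755522  0.57352609] [ 0.84775402  0.43967363 -0.14039385 -0.26132314] 51.05854110066154 [-0.03522584  0.          0.          0.          0.        ] 0.9959651360544217
{'time_s': 0.1, 'joint_positions': array([ 1.06722036e+00,  1.16406730e-01,  1.44218834e+00,  3.42141214e-06,
        1.58398727e+00, -3.78129436e-02]), 'joint_vel': array([ 0.00072049, -0.00252465, -0.00180402, -0.00075049, -0.00064831,
       -0.00119532]), 'joint_efforts': array([ 2.55740684e-03, -7.22902322e+01, -6.23858213e+01,  7.81013165e-02,
        2.28438328e-02, -1.15806770e-04]), 'position': array([0.30307415, 0.6029342 , 0.21800638]), 'orientation': array([-1.33970345e-04,  2.30782153e-01,  9.73005320e-01, -4.76368688e-04]), 'contact_force': array([-0.32101673,  0.71638236, -0.17363603]), 'wrist_torque': array([-0.02891039,  0.01455602,  0.01578397]), 'grasp_force': 0.0, 'opening': 0.09322182594066747}
```

View pics/top0.png

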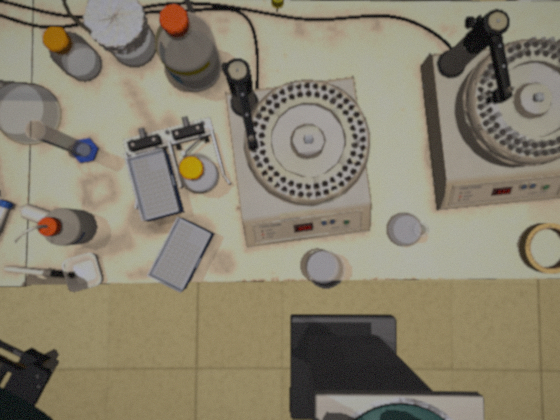

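View pics/side0.png

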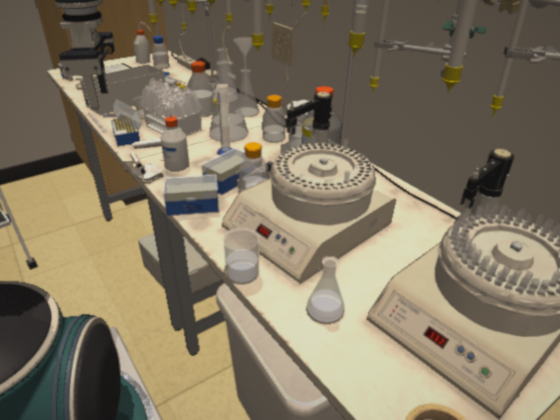

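The top view shows the parked box in the left bay (157,185), the yellow-capped bottle in the right bay (191,168) and the loose box at (181,253). The beaker is at (322,266) and the flask at (405,229). The side view shows the same layout.

Run:
```python
from h import *
import pickle
c=pickle.load(open("top0.pkl","rb")); P=cloud(c)
im=c["color"][100:300,110:250]; cv2.imwrite("pics/crop0.png",cv2.resize(im,None,fx=4,fy=3*4/3,interpolation=cv2.INTER_CUBIC)[:800,:,::-1][100:700])
Z=P[...,2]
def comp(lo,hi,box):
    m=np.zeros(Z.shape,np.uint8); y0,y1,x0,x1=box; m[y0:y1,x0:x1]=((Z>lo)&(Z<hi))[y0:y1,x0:x1]
    n,l,s,_=cv2.connectedComponentsWithStats(m,connectivity=4)
    for i in range(1,n):
        if s[i,4]<60: continue
        mm=l==i; z=np.median(Z[mm]); vu=np.argwhere(mm)[:,::-1].astype(float)
        xy=onplane(c,vu,z)[:,:2].astype(np.float32); (a,w,h)=cv2.minAreaRect(xy)
        print(s[i],"z",z.round(4),"rect c",np.round(a,4),np.round(w,4),round(h,2),"mean",xy.mean(0).round(4), "circ",[np.round(q,4) for q in cv2.minEnclosingCircle(xy)])
print("boxes");comp(.05,.068,(120,300,115,225))
print("bottle cap");comp(.115,.14,(140,200,170,225))
print("beaker");comp(.03,.12,(235,295,290,350))
print("flask");comp(.03,.13,(205,255,375,440))
print("rails/dock");comp(.016,.035,(110,235,115,240))
print("housing");comp(.036,.05,(110,160,115,240))
print("bench z",np.nanmedian(Z[255:275,215:240]),P[270,230])
# front edge
```

```text
boxes
[ 125  149   54   72 2578] z 0.0617 rect c [0.5421 0.4611] [0.1189 0.0716] 15.27 mean [0.5424 0.4611] circ [array([0.5419, 0.4614]), np.float64(0.068)]
[ 146  217   65   76 2553] z 0.0617 rect c [0.4166 0.4103] [0.07   0.1177] 63.7 mean [0.4162 0.4102] circ [array([0.417 , 0.4113]), np.float64(0.068)]
bottle cap
[179 156  25  25 484] z 0.1278 rect c [0.5641 0.3797] [0.0405 0.04  ] 0.87 mean [0.5643 0.3798] circ [array([0.5644, 0.38  ]), np.float64(0.0211)]
beaker
[ 306  250   39   39 1200] z 0.0369 rect c [0.3892 0.144 ] [0.0701 0.0707] 0.32 mean [0.3897 0.1437] circ [array([0.39  , 0.1439]), np.float64(0.0372)]
flask
[393 215  37  30 747] z 0.0599 rect c [ 0.4661 -0.0069] [0.0541 0.0626] 31.19 mean [ 0.464  -0.0061] circ [array([ 0.4648, -0.0095]), np.float64(0.0331)]
rails/dock
[167 129  64  59 529] z 0.0241 rect c [0.5871 0.3859] [0.1148 0.0947] 19.26 mean [0.6075 0.3888] circ [array([0.588 , 0.3833]), np.float64(0.0714)]
[131 136  33  20 124] z 0.0254 rect c [0.6142 0.4789] [0.0195 0.0621] 28.53 mean [0.615  0.4779] circ [array([0.6193, 0.4816]), np.float64(0.0313)]
housing
[171 123  33  17 312] z 0.0404 rect c [0.645  0.4025] [0.0187 0.0595] 14.89 mean [0.6451 0.4024] circ [array([0.6465, 0.4029]), np.float64(0.0301)]
[127 134  34  17 343] z 0.0402 rect c [0.6235 0.4834] [0.0206 0.0609] 12.8 mean [0.6231 0.4837] circ [array([0.6212, 0.4829]), np.float64(0.0306)]
bench z -5.65878729424929e-06 [0.38340244 0.32332043 0.0008969 ]
```

View pics/crop0.png

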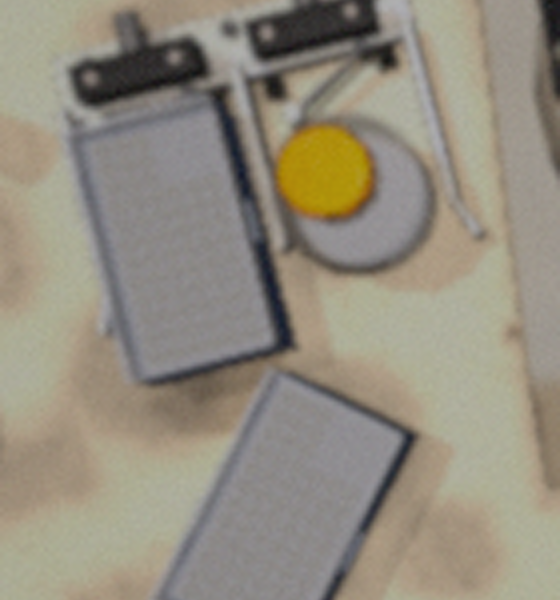

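The crop shows the box home in the left bay, the bottle standing clear of the right-bay lever, and the loose box rotated about 41° from the dock axis. Next I check collector clearances and look for a spot for the bottle.

```bash
cat >> h.py <<'E'
YAW=np.radians(15.1); O=np.array([.5531,.4205]); ex=np.array([np.cos(YAW),np.sin(YAW)]); ey=np.array([-ex[1],ex[0]])
def d2w(x,y): return O+x*ex+y*ey
def w2d(p): d=np.asarray(p)[...,:2]-O; return np.stack([d@ex,d@ey],-1)
def rows(p):  # tool-frame shift (units) from present pose to world points
    s=state(); return np.round((np.atleast_2d(p)-s["position"])@rot(s["orientation"])/.3,4)
E
python3 - <<'E'
from h import *
import pickle
c=pickle.load(open("top0.pkl","rb")); P=cloud(c).reshape(-1,3); P=P[~np.isnan(P[:,2])]
D=w2d(P)
# collector corner: points z>.05, world x .40-.56,y .2-.36
for lo,hi in((.03,.085),(.085,.2),(.2,.3)):
  for x0 in np.arange(.42,.74,.04):
    m=(P[:,2]>lo)&(P[:,2]<hi)&(P[:,0]>x0)&(P[:,0]<x0+.04)&(P[:,1]>.1)&(P[:,1]<.345)
    if m.sum()>3: print(lo,round(x0,2),"ymax",np.percentile(P[m,1],98).round(3),"xmin",P[m,0].min().round(3))
# free spots left of dock
from scipy.ndimage import distance_transform_edt as edt
g=.004; xs=np.arange(.36,.75,g); ys=np.arange(.4,.8,g); H=np.zeros((len(xs),len(ys)))-1
i=np.floor((P[:,0]-.36)/g).astype(int); j=np.floor((P[:,1]-.4)/g).astype(int); ok=(i>=0)&(i<len(xs))&(j>=0)&(j<len(ys))
np.maximum.at(H,(i[ok],j[ok]),P[ok,2])
d=edt((H<.012))*g
X,Y=np.meshgrid(xs,ys,indexing="ij"); q=w2d(np.stack([X,Y],-1)); d[(q[...,1]<.14)|(X<.41)]=0
for k in range(4):
    a=np.unravel_index(d.argmax(),d.shape); print("free",xs[a[0]],ys[a[1]],d[a].round(3),q[a]); 
    d[np.hypot(X-xs[a[0]],Y-ys[a[1]])<.04]=0
m=(P[:,1]>.5)&(P[:,1]<.75)&(P[:,2]>.1)&(P[:,0]>.38)
for z0 in np.arange(.1,.3,.05):
    k=m&(P[:,2]>z0)&(P[:,2]<z0+.05)
    if k.sum(): print("tall",z0,k.sum(),P[k,:2].min(0),P[k,:2].max(0))
print("rows above bottle",rows([.5642,.3798,.2]))
E
```

```text
0.03 0.42 ymax 0.291 xmin 0.42
0.03 0.46 ymax 0.295 xmin 0.461
0.03 0.5 ymax 0.303 xmin 0.5
0.03 0.54 ymax 0.31 xmin 0.541
0.03 0.58 ymax 0.316 xmin 0.58
0.03 0.62 ymax 0.322 xmin 0.62
0.03 0.66 ymax 0.327 xmin 0.66
0.03 0.7 ymax 0.328 xmin 0.7
0.085 0.42 ymax 0.164 xmin 0.421
0.085 0.5 ymax 0.255 xmin 0.503
0.085 0.54 ymax 0.278 xmin 0.54
0.085 0.58 ymax 0.287 xmin 0.58
0.085 0.62 ymax 0.273 xmin 0.62
0.085 0.66 ymax 0.308 xmin 0.66
0.085 0.7 ymax 0.225 xmin 0.7
0.2 0.58 ymax 0.285 xmin 0.581
0.2 0.62 ymax 0.294 xmin 0.62
0.2 0.66 ymax 0.312 xmin 0.66
0.2 0.7 ymax 0.321 xmin 0.7
free 0.7480000000000003 0.7960000000000004 0.097 [0.28599006 0.31176264]
free 0.7080000000000003 0.7960000000000004 0.083 [0.24737115 0.32218282]
free 0.5760000000000002 0.7960000000000004 0.076 [0.11992877 0.35656942]
free 0.41200000000000003 0.7960000000000004 0.066 [-0.03840875  0.39929216]
tall 0.1 3960 [0.44137349 0.50004862] [0.85014689 0.70900926]
tall 0.15000000000000002 625 [0.4431238 0.5891869] [0.68451582 0.66183024]
tall 0.20000000000000004 102 [0.75724016 0.51797217] [0.76373493 0.53001354]
tall 0.25000000000000006 82 [0.75560102 0.51607572] [0.76198217 0.53005915]
rows above bottle [[-1.1117 -0.2736  0.0602]]
```

Emit:
send_rows --motion '[[[-0.2,-0.05,0],[0,0,0.05],0],[[-0.4,-0.1,0],[0,0,0.1],0],[[-0.6,-0.15,0],[0,0,0.15],0],[[-0.8,-0.2,0],[0,0,0.1667],0],[[-0.95,-0.23,0],[0,0,0.1667],0],[[-0.95,-0.23,0],[0,0,0.1667],0],[[-0.95,-0.23,0],[0,0,0.1667],0]]'

```text
time_s: 0.98
position: [0.5265, 0.4136, 0.2183]
orientation: [-0.0, 0.475, 0.88, -0.0]
contact_force: [-1.0, -0.1, -0.1]
opening: 0.0931
grasp_force: 0.0
```

Run:
```python
from h import *
s=state();print(s["time_s"],s["position"],rot(s["orientation"]).round(3).tolist())
print(rows([[.5642,.3798,.19],[.5642,.3798,.097]]))
```

```text
0.975 [0.52649718 0.41360143 0.21833724] [[-0.549, 0.836, -0.001], [0.836, 0.549, -0.0], [0.0, -0.001, -1.0]]
[[-0.1632  0.0433  0.0944]
 [-0.1633  0.0434  0.4044]]
```

Emit:
send_rows --motion '[[[-0.163,0.043,0],[0,0,0],0],[[-0.163,0.043,0.1],[0,0,0],0],[[-0.163,0.043,0.25],[0,0,0],0],[[-0.163,0.043,0.4],[0,0,0],0],[[-0.163,0.043,0.405],[0,0,0],0],[[-0.163,0.043,0.405],[0,0,0],1],[[-0.163,0.043,0.405],[0,0,0],1],[[-0.163,0.043,0.405],[0,0,0],1],[[-0.163,0.043,0.405],[0,0,0],1],[[-0.163,0.043,0.405],[0,0,0],1]]' --newtons 25

```text
time_s: 2.22
position: [0.5645, 0.3796, 0.0974]
orientation: [0.0, 0.475, 0.88, 0.0]
contact_force: [0.2, 0.3, 0.3]
opening: 0.0478
grasp_force: 0.0
```

Emit:
send_rows --motion '[[[0,0,0],[0,0,0],1],[[0,0,0],[0,0,0],1],[[0,0,0],[0,0,0],1],[[0,0,-0.05],[0,0,0],1],[[0,0,-0.15],[0,0,0],1],[[0,0,-0.3],[0,0,0],1],[[0,0,-0.45],[0,0,0],1],[[0,0,-0.6],[0,0,0],1],[[0,0,-0.6],[0,0,0],1]]'

```text
time_s: 3.35
position: [0.565, 0.38, 0.2824]
orientation: [0.002, 0.475, 0.88, 0.003]
contact_force: [-0.5, 0.7, -3.2]
opening: 0.0399
grasp_force: 22.1
```

Run:
```python
from h import *
s=state();print(s["opening"],s["grasp_force"],s["contact_force"],s["joint_positions"])
a=s["position"];print(a);z=a[2]
print(rows([[.46,.36,z],[.375,.30,z],[.37,.2,z],[.37,.15,z]]))
```

```text
0.03992589403500044 22.062801471620332 [-0.53113452  0.7061015  -3.19411396] [ 5.54615169e-01  1.15620763e-01  1.33989066e+00 -1.16514038e-05
  1.67980528e+00 -2.66720290e-02]
[0.56504792 0.38002433 0.28237296]
[[ 0.1365 -0.3293 -0.0021]
 [ 0.1249 -0.6759 -0.0043]
 [-0.1445 -0.8729 -0.0055]
 [-0.2838 -0.9644 -0.006 ]]
```

Emit:
send_rows --motion '[[[0.05,-0.1,0],[0,0,0],1],[[0.1,-0.22,0],[0,0,0],1],[[0.135,-0.35,0],[0,0,0],1],[[0.13,-0.5,0],[0,0,0],1],[[0.12,-0.62,0],[0,0,0],1],[[0.05,-0.73,0],[0,0,0],1],[[-0.07,-0.82,0],[0,0,0],1],[[-0.18,-0.9,0],[0,0,0],1],[[-0.26,-0.95,0],[0,0,0],1],[[-0.28,-0.96,0],[0,0,0],1]]'

```text
time_s: 4.6
position: [0.3696, 0.1501, 0.2767]
orientation: [-0.0, 0.476, 0.88, -0.0]
contact_force: [-0.4, 0.3, -3.1]
opening: 0.0401
grasp_force: 23.1
```

Run:
```python
from h import *
s=state();print(s["position"],s["joint_positions"],s["grasp_force"]);z=s["position"][2]
print(rows([[.37,.05,z],[.375,-.05,z],[.415,-.145,z],[.415,-.145,.099]]))
```

```text
[0.36962608 0.15007859 0.27671364] [ 3.21807355e-01 -5.14142996e-01  1.88855043e+00 -1.06529038e-04
  1.76740340e+00 -2.57655254e-01] 23.148561758862343
[[-2.798e-01 -1.816e-01  1.000e-04]
 [-5.679e-01 -3.502e-01  1.000e-04]
 [-9.059e-01 -4.120e-01  1.000e-04]
 [-9.058e-01 -4.119e-01  5.925e-01]]
```

Emit:
send_rows --motion '[[[-0.08,-0.05,0],[0,0,0],1],[[-0.2,-0.13,0],[0,0,0],1],[[-0.35,-0.22,0],[0,0,0],1],[[-0.5,-0.31,0],[0,0,0],1],[[-0.66,-0.37,0],[0,0,0],1],[[-0.8,-0.4,0],[0,0,0],1],[[-0.88,-0.41,0],[0,0,0],1],[[-0.905,-0.412,0],[0,0,0],1],[[-0.905,-0.412,0.15],[0,0,0],1],[[-0.905,-0.412,0.3],[0,0,0],1]]'

```text
time_s: 5.85
position: [0.4158, -0.1425, 0.1859]
orientation: [0.0, 0.474, 0.88, 0.0]
contact_force: [0.1, -0.1, -2.1]
opening: 0.04
grasp_force: 23.2
```

Emit:
send_rows --motion '[[[0,0,0.1],[0,0,0],1],[[0,0,0.2],[0,0,0],1],[[0,0,0.26],[0,0,0],1],[[0,0,0.285],[0,0,0],1],[[0,0,0.293],[0,0,0],1],[[0,0,0.295],[0,0,0],1],[[0,0,0.295],[0,0,0],1]]'

```text
time_s: 6.72
position: [0.4159, -0.1436, 0.0993]
orientation: [0.0, 0.475, 0.88, 0.0]
contact_force: [0.0, 0.4, -2.1]
opening: 0.0399
grasp_force: 23.2
```

Emit:
send_rows --motion '[[[0,0,0.005],[0,0,0],1],[[0,0,0.007],[0,0,0],1],[[0,0,0.007],[0,0,0],0.6],[[0,0,0.007],[0,0,0],0.4],[[0,0,0.007],[0,0,0],0.2],[[0,0,0.007],[0,0,0],0],[[0,0,0.007],[0,0,0],0],[[0,0,0.007],[0,0,0],0],[[0,0,-0.1],[0,0,0],0],[[0,0,-0.3],[0,0,0],0]]'

```text
time_s: 7.98
position: [0.4148, -0.1431, 0.188]
orientation: [-0.002, 0.475, 0.88, -0.0]
contact_force: [1.1, -0.0, 0.1]
opening: 0.0926
grasp_force: 0.0
```

Run:
```python
from h import *
s=state();print(s["opening"],s["position"],s["joint_positions"]);z=.27
print(rows([[.415,-.145,z],[.38,-.05,z],[.36,.05,z],[.36,.1,z],[.36,.15,z]]))
```

```text
0.09259153344596147 [ 0.41475917 -0.1430937   0.18796778] [-3.90366394e-01 -4.08530069e-01  1.95959694e+00 -5.10467134e-06
  1.59435107e+00 -9.71682924e-01]
[[-0.0049 -0.0034 -0.2735]
 [ 0.3238  0.073  -0.2726]
 [ 0.639   0.2003 -0.2719]
 [ 0.7783  0.2918 -0.2716]
 [ 0.9176  0.3833 -0.2714]]
```

Emit:
send_rows --motion '[[[0,0,-0.1],[0,0,0],0],[[0.1,0.02,-0.15],[0,0,0],0],[[0.28,0.06,-0.15],[0,0,0],0],[[0.45,0.13,-0.15],[0,0,0],0],[[0.62,0.2,-0.15],[0,0,0],0],[[0.77,0.29,-0.15],[0,0,0],0],[[0.92,0.38,-0.15],[0,0,0],0],[[0.92,0.38,-0.15],[0,0,0],0]]'

```text
time_s: 8.98
position: [0.3586, 0.1526, 0.2335]
orientation: [-0.0, 0.472, 0.881, -0.0]
contact_force: [0.5, -0.2, -0.4]
opening: 0.0932
grasp_force: 0.0
```

Run:
```python
from h import *
s=state();print(s["position"]);R0=rot(s["orientation"]);print(np.degrees(np.arctan2(R0[1,1],R0[0,1])))
z=s["position"][2]
print(rows([[.376,.430,z],[.376,.430,.10],[.376,.43,.016]]))
c=camera("top"); save(c,"top1")
```

```text
[0.35864522 0.15257686 0.23345298]
33.61862084784494
[[7.380e-01 5.602e-01 1.000e-04]
 [7.378e-01 5.604e-01 4.450e-01]
 [7.377e-01 5.605e-01 7.250e-01]]
```

View pics/top1.png

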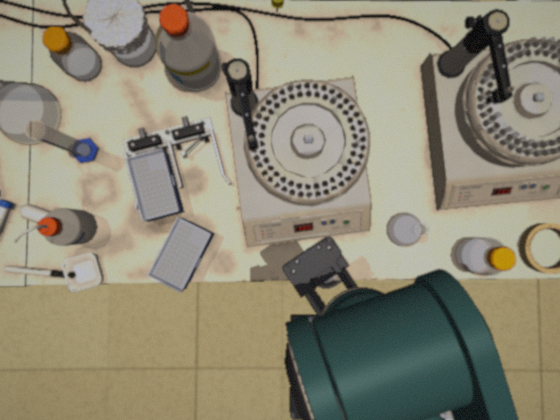

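The bottle now stands at (490,255), well right of the flask, and the right bay is empty with the boxes unmoved. Next I go to the rear of the loose box.

Emit:
send_rows --motion '[[[0.15,0.11,0],[0,0,-0.04],0],[[0.3,0.22,0],[0,0,-0.09],0],[[0.45,0.34,0],[0,0,-0.14],0],[[0.6,0.45,0],[0,0,-0.167],0],[[0.738,0.56,0],[0,0,-0.167],0],[[0.738,0.56,0.2],[0,0,-0.167],0],[[0.738,0.56,0.4],[0,0,-0.167],0],[[0.738,0.56,0.43],[0,0,-0.167],0],[[0.738,0.56,0.43],[0,0,-0.167],0]]'

```text
time_s: 10.15
position: [0.3792, 0.4267, 0.1063]
orientation: [0.0, 0.231, 0.973, 0.0]
contact_force: [-0.2, -0.1, 1.0]
opening: 0.0929
grasp_force: 0.0
```

Run:
```python
from h import *
s=state();print(s["position"]);R0=rot(s["orientation"]);print(np.degrees(np.arctan2(R0[1,1],R0[0,1])))
print(rows([[.376,.430,.016]]))
```

```text
[0.37923609 0.42671295 0.10626036]
63.2950467116277
[[0.0147 0.0047 0.3009]]
```

Emit:
send_rows --motion '[[[0.012,0.004,0.1],[0,0,0],0],[[0.012,0.004,0.2],[0,0,0],0],[[0.012,0.004,0.27],[0,0,0],0],[[0.012,0.004,0.3],[0,0,0],0],[[0.012,0.004,0.3],[0,0,0],0],[[0.012,0.004,0.3],[0,0,0],0.2],[[0.012,0.004,0.3],[0,0,0],0.4],[[0.012,0.004,0.3],[0,0,0],1],[[0.012,0.004,0.3],[0,0,0],1],[[0.012,0.004,0.3],[0,0,0],1]]' --newtons 12

```text
time_s: 11.4
position: [0.3757, 0.43, 0.0151]
orientation: [0.0, 0.23, 0.973, 0.0]
contact_force: [-1.2, 0.3, 5.6]
opening: 0.0687
grasp_force: 12.0
```

Run:
```python
from h import *
s=state();print(s);R0=rot(s["orientation"]);a=np.degrees(np.arctan2(R0[1,1],R0[0,1]));print(a,w2d(s["position"]))
z=s["position"][2]
print(rows([[*d2w(x,y),z] for x,y in((-.18,.05),(-.182,.04),(-.182,.007),(-.182,-.02),(-.177,-.042),(-.14,-.042),(-.077,-.042))]))
```

```text
{'time_s': 11.4, 'joint_positions': array([ 8.08015634e-01,  2.30852973e-02,  1.88071743e+00,  9.34101206e-05,
        1.23702613e+00, -2.98055344e-01]), 'joint_vel': array([ 0.00106692, -0.00055361,  0.00024161,  0.0009649 , -0.00125869,
       -0.00052621]), 'joint_efforts': array([ -0.63456187, -54.77681637, -52.83178926,  -0.15792493,
         0.10401317,   0.08447645]), 'position': array([0.37569458, 0.43003057, 0.01512517]), 'orientation': array([1.55130540e-04, 2.30292198e-01, 9.73121450e-01, 3.51750318e-04]), 'contact_force': array([-1.22546838,  0.33885269,  5.62531651]), 'wrist_torque': array([0.17376168, 0.06863033, 0.00955287]), 'grasp_force': 12.012118157290388, 'opening': 0.06871128172553047}
63.371450498746974 [-0.16879732  0.05541642]
[[ 1.590e-02 -3.830e-02 -0.000e+00]
 [-1.400e-03 -6.760e-02 -1.000e-04]
 [-7.460e-02 -1.497e-01 -1.000e-04]
 [-1.345e-01 -2.169e-01 -1.000e-04]
 [-1.957e-01 -2.605e-01 -2.000e-04]
 [-2.878e-01 -1.784e-01 -1.000e-04]
 [-4.445e-01 -3.870e-02  0.000e+00]]
```

Emit:
send_rows --motion '[[[0.015,-0.03,0],[0,0,-0.02],1],[[0.005,-0.06,0],[0,0,-0.05],1],[[-0.02,-0.09,0],[0,0,-0.09],1],[[-0.045,-0.12,0],[0,0,-0.12],1],[[-0.075,-0.15,0],[0,0,-0.15],1],[[-0.105,-0.185,0],[0,0,-0.18],1],[[-0.135,-0.217,0],[0,0,-0.205],1],[[-0.165,-0.24,0],[0,0,-0.225],1],[[-0.192,-0.26,0],[0,0,-0.232],1],[[-0.192,-0.26,0],[0,0,-0.232],1]]'

```text
time_s: 12.65
position: [0.3925, 0.3339, 0.0151]
orientation: [0.0, -0.132, 0.991, 0.0]
contact_force: [-0.0, -3.5, 6.2]
opening: 0.0685
grasp_force: 12.0
```

Run:
```python
from h import *
s=state();R0=rot(s["orientation"]);a=np.degrees(np.arctan2(R0[1,1],R0[0,1]));print(a,w2d(s["position"]),s["position"][2],s["contact_force"])
z=s["position"][2]
print(rows([[*d2w(x,y),z] for x,y in((-.14,-.042),(-.077,-.042))]))
c=camera("top"); save(c,"top2"); cv2.imwrite("pics/crop2.png",cv2.resize(c["color"][100:300,110:310],None,fx=3,fy=3)[...,::-1])
```

```text
105.12017051629064 [-0.17761883 -0.04180071] 0.01514241011143163 [-0.02981228 -3.46965048  6.21242996]
[[-1.254e-01 -7.000e-04  1.000e-04]
 [-3.354e-01 -8.000e-04  2.000e-04]]
```

View pics/crop2.png

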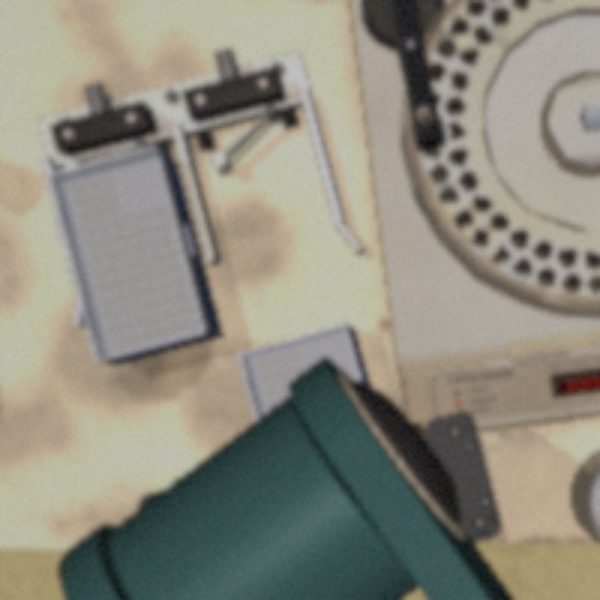

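The box is aligned ahead of the free right bay; its front edge runs from (242,352) to (352,328) in the crop. I check that edge in dock coordinates.

Run:
```python
from h import *
import pickle
c=pickle.load(open("top0.pkl","rb"))
f=lambda p:[[110+a/3,100+b/3] for a,b in p]
print("front corners",w2d(onplane(c,f([(242,352),(352,328)]),.0615)))
print("parked front/back",w2d(onplane(c,f([(107,360),(212,335),(52,176),(160,150)]),.0615)))
print("rails tips mid, right",w2d(onplane(c,f([(213,262),(361,250),(303,80),(340,232)]),.024)))
```

```text
front corners [[-0.07564785 -0.01097129]
 [-0.07841969 -0.07851139]]
parked front/back [[-0.05979247  0.06808584]
 [-0.06113834  0.00389787]
 [ 0.05627578  0.07298632]
 [ 0.05549664  0.00663398]]
rails tips mid, right [[-0.01345013 -0.00143785]
 [-0.02959496 -0.09337851]
 [ 0.08457724 -0.08495807]
 [-0.01517658 -0.08340884]]
```

Emit:
send_rows --motion '[[[-0.04,0.003,0],[0,0,0],1],[[-0.09,0.003,0],[0,0,0],1],[[-0.14,0.003,0],[0,0,0],1],[[-0.18,0.003,0],[0,0,0],1],[[-0.22,0.003,0],[0,0,0],1],[[-0.22,0.003,0],[0,0,0],1]]'

```text
time_s: 13.45
position: [0.4564, 0.3527, 0.0151]
orientation: [0.0, -0.131, 0.991, 0.0]
contact_force: [2.6, 1.6, 4.7]
opening: 0.0683
grasp_force: 12.0
```

Run:
```python
from h import *
s=state();print(w2d(s["position"]),s["contact_force"],s["wrist_torque"])
```

```text
[-0.11099533 -0.04031071] [2.63892194 1.59264237 4.65027351] [ 0.2601921  -0.43425061  0.01370601]
```

Emit:
send_rows --motion '[[[-0.03,0,0],[0,0,0],1],[[-0.065,0,0],[0,0,0],1],[[-0.1,0,0],[0,0,0],1],[[-0.105,0,0],[0,0,0],1],[[-0.105,0,0],[0,0,0],1]]'

```text
time_s: 14.08
position: [0.4858, 0.3606, 0.0151]
orientation: [-0.0, -0.132, 0.991, -0.0]
contact_force: [-4.5, -1.0, 7.7]
opening: 0.0687
grasp_force: 12.0
```

Run:
```python
from h import *
s=state();print(w2d(s["position"]),s["contact_force"],s["wrist_torque"])
c=camera("top"); save(c,"top3"); cv2.imwrite("pics/crop3.png",cv2.resize(c["color"][100:300,110:310],None,fx=3,fy=3)[...,::-1])
```

```text
[-0.08061187 -0.04030515] [-4.46987163 -1.04041516  7.72890453] [-0.04614321  0.66983891  0.02102874]
```

View pics/crop3.png

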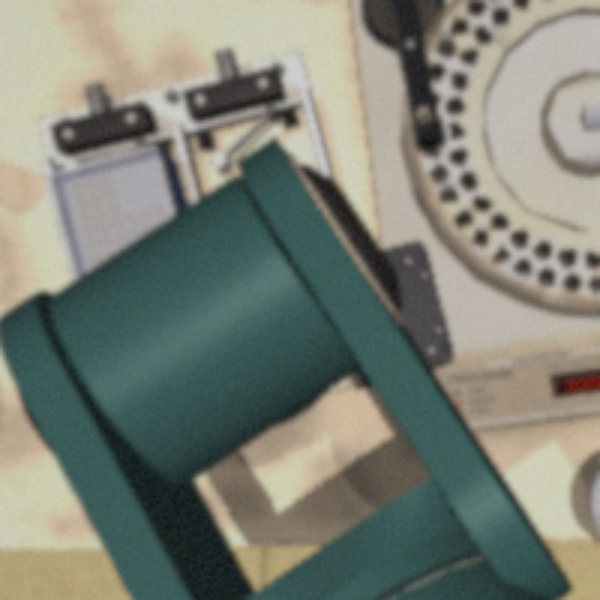

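The arm hides the box, but the lane ahead is clear and the lever is visible at (225,160). I release, go up and back behind the box, close the fingers and lower for the push.

Emit:
send_rows --motion '[[[0,0,0],[0,0,0],0.25],[[0,0,0],[0,0,0],0],[[0,0,0],[0,0,0],0],[[0,0,0],[0,0,0],0],[[0,0,-0.05],[0,0,0],0],[[0,0,-0.15],[0,0,0],0],[[0,0,-0.28],[0,0,0],0],[[0.08,0,-0.28],[0,0,0],0.5],[[0.16,0,-0.28],[0,0,0],1],[[0.16,0,-0.28],[0,0,0],1]]'

```text
time_s: 15.38
position: [0.4389, 0.3479, 0.0988]
orientation: [0.0, -0.132, 0.991, 0.0]
contact_force: [0.7, 1.3, 0.3]
opening: 0.0676
grasp_force: 0.0
```

Emit:
send_rows --motion '[[[0,0,0],[0,0,0],1],[[0,0,0],[0,0,0],1],[[0,0,0],[0,0,0],1],[[0,0,0],[0,0,0],1],[[0,0,0],[0,0,0],1],[[0,0,0.1],[0,0,0],1],[[0,0,0.2],[0,0,0],1],[[0,0,0.265],[0,0,0],1],[[0,0,0.265],[0,0,0],1]]'

```text
time_s: 16.5
position: [0.4391, 0.3476, 0.018]
orientation: [-0.001, -0.132, 0.991, -0.001]
contact_force: [0.3, 0.0, -0.2]
opening: 0.0005
grasp_force: 0.0
```

Run:
```python
from h import *
s=state();print(w2d(s["position"]),s["position"],s["contact_force"],s["opening"])
z=s["position"][2]
print(rows([[*d2w(x,-.042),z] for x in(-.105,-.085,-.07)]))
```

```text
[-0.12905602 -0.04066665] [0.43909379 0.34761779 0.01801304] [ 0.25494101  0.01953928 -0.2188374 ] 0.0005293854853845964
[[-0.0802 -0.0045 -0.0002]
 [-0.1469 -0.0045 -0.0003]
 [-0.1969 -0.0045 -0.0004]]
```

Emit:
send_rows --motion '[[[-0.04,-0.004,0],[0,0,0],1],[[-0.07,-0.004,0],[0,0,0],1],[[-0.09,-0.004,0],[0,0,0],1],[[-0.11,-0.004,0],[0,0,0],1],[[-0.13,-0.004,0],[0,0,0],1],[[-0.15,-0.004,0],[0,0,0],1],[[-0.16,-0.004,0],[0,0,0],1],[[-0.17,-0.004,0],[0,0,0],1],[[-0.17,-0.004,0],[0,0,0],1]]'

```text
time_s: 17.62
position: [0.4894, 0.3602, 0.0191]
orientation: [0.0, -0.132, 0.991, 0.0]
contact_force: [-1.1, 0.6, 0.5]
opening: 0.0003
grasp_force: 0.0
```

Run:
```python
from h import *
s=state();print(w2d(s["position"]),s["position"],s["contact_force"],s["opening"])
c=camera("side"); save(c,"side3"); cv2.imwrite("pics/crop4.png",cv2.resize(c["color"][110:260,120:320],None,fx=4,fy=4)[...,::-1])
```

```text
[-0.07718123 -0.0416061 ] [0.48942221 0.36022439 0.01910424] [-1.0813167   0.59487284  0.46364663] 0.0003486463232908899
```

View pics/crop4.png

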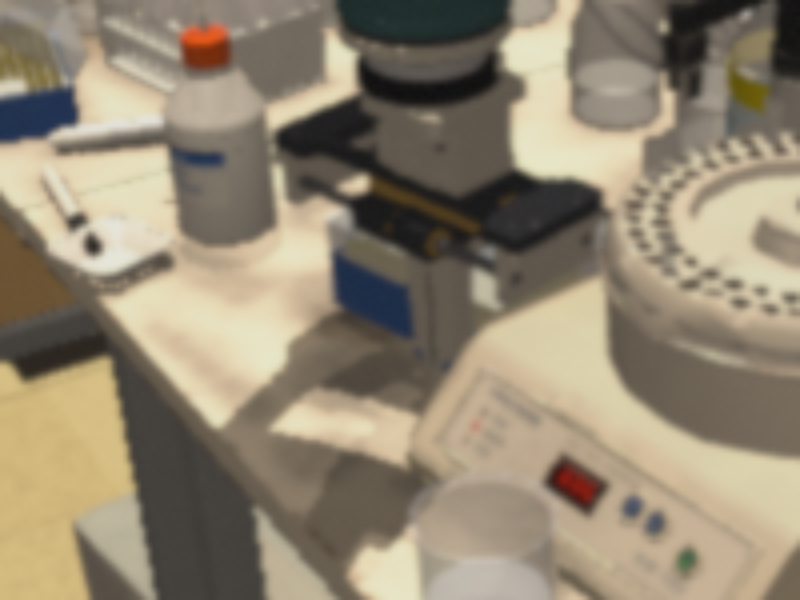

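The parked and loose boxes are in line, but the gripper body's right end is close to the carousel at about (600,215). I back off and turn the gripper so its long side lies along the dock x axis for the last push.

Emit:
send_rows --motion '[[[0.06,0,0],[0,0,0],1],[[0.12,0,0],[0,0,0.05],1],[[0.12,0,0],[0,0,0.1],1],[[0.12,0,0],[0,0,0.16],1],[[0.12,0,0],[0,0,0.22],1],[[0.12,0,0],[0,0,0.28],1],[[0.12,0,0],[0,0,0.34],1],[[0.12,0,0],[0,0,0.4],1],[[0.12,0,0],[0,0,0.46],1],[[0.12,0,0],[0,0,0.5],1]]'

```text
time_s: 18.92
position: [0.4535, 0.3504, 0.0191]
orientation: [0.0, 0.61, 0.792, -0.0]
contact_force: [-0.2, -0.1, -0.6]
opening: 0.0005
grasp_force: 0.0
```

Run:
```python
from h import *
s=state();R0=rot(s["orientation"]);print(np.degrees(np.arctan2(R0[1,1],R0[0,1])),w2d(s["position"]),s["position"],s["contact_force"],s["opening"],s["joint_positions"])
c=camera("top");P=cloud(c);Z=P[...,2]
m=((Z>.05)&(Z<.066)).astype(np.uint8);D=w2d(P)
for n,a,b in(("slid",-.085,0),("parked",0,.085)):
    k=(m>0)&(D[...,1]>a)&(D[...,1]<b)&(D[...,0]>-.12)&(D[...,0]<.08); q=D[k]; print(n,k.sum(),np.percentile(q,1,0),np.percentile(q,99,0))
print(rows([[*d2w(x,-.042),.02] for x in(-.09,-.08,-.07)]))
save(c,"top4")
```

```text
14.833018571163592 [-0.11443616 -0.04168071] [0.45347303 0.35044728 0.0190507 ] [-0.24726814 -0.11265435 -0.60693637] 0.0005199685072672796 [ 6.13478987e-01  2.38743777e-02  1.87291053e+00 -9.85557631e-05
  1.24479943e+00  3.54625539e-01]
slid 1212 [-0.00989021 -0.07458854] [ 0.05003324 -0.00732984]
parked 2253 [-0.05033108  0.00836341] [0.05844124 0.07695716]
[[-2.000e-04  8.130e-02 -3.200e-03]
 [ 1.000e-04  1.146e-01 -3.200e-03]
 [ 5.000e-04  1.479e-01 -3.200e-03]]
```

Emit:
send_rows --motion '[[[0,0.03,0],[0,0,0],1],[[0,0.06,0],[0,0,0],1],[[0,0.08,0],[0,0,0],1],[[0,0.095,0],[0,0,0],1],[[0,0.105,0],[0,0,0],1],[[0,0.115,0],[0,0,0],1],[[0,0.115,0],[0,0,0],1]]'

```text
time_s: 19.85
position: [0.4879, 0.3598, 0.0191]
orientation: [0.0, 0.608, 0.794, 0.0]
contact_force: [-0.1, -0.1, -0.0]
opening: 0.0005
grasp_force: 0.0
```

```bash
cat > chk.py <<'E'
from h import *
s=state();print(w2d(s["position"]),s["contact_force"],s["time_s"])
c=camera("top");P=cloud(c);Z=P[...,2]
m=((Z>.05)&(Z<.066));D=w2d(P)
for n,a,b in(("slid",-.085,0),("parked",0,.085)):
    k=m&(D[...,1]>a)&(D[...,1]<b)&(D[...,0]>-.12)&(D[...,0]<.08); q=D[k]; print(n,k.sum(),np.percentile(q,1,0),np.percentile(q,99,0))
E
python3 chk.py
```

```text
[-0.07880896 -0.04162911] [-0.1481326  -0.09728216 -0.02966101] 19.85
slid 385 [ 0.03125536 -0.07315432] [ 0.05627183 -0.00569788]
parked 1148 [-0.0001844   0.00861228] [0.05882597 0.0775926 ]
```

Emit:
send_rows --motion '[[[0,0.007,0],[0,0,0],1],[[0,0.014,0],[0,0,0],1],[[0,0.02,0],[0,0,0],1],[[0,0.02,0],[0,0,0],1]]'

```text
time_s: 20.4
position: [0.4923, 0.3614, 0.019]
orientation: [-0.001, 0.608, 0.794, -0.001]
contact_force: [-14.6, -1.9, 5.9]
opening: 0.0003
grasp_force: 7.5
```

```bash
python3 chk.py
```

```text
[-0.07412933 -0.04120574] [-14.58319184  -1.94097641   5.93119592] 20.4
slid 325 [ 0.03712233 -0.07230746] [ 0.06058692 -0.00466961]
parked 962 [0.0079651  0.00875692] [0.05897796 0.07738725]
```

Pushing now meets 15 N and the front edge lines up with the parked box, so it is against the bumper. I retract and verify.

Emit:
send_rows --motion '[[[0,-0.03,0],[0,0,0],1],[[0,-0.1,0],[0,0,0],1],[[0,-0.18,0],[0,0,0],1],[[0,-0.2,-0.2],[0,0,0],1],[[0,-0.2,-0.4],[0,0,0],1],[[0.1,-0.35,-0.55],[0,0,0],1],[[0.25,-0.35,-0.6],[0,0,0],1],[[0.4,-0.35,-0.6],[0,0,0],1],[[0.55,-0.35,-0.6],[0,0,0],1],[[0.7,-0.35,-0.6],[0,0,0],1]]'

```text
time_s: 21.7
position: [0.3368, 0.538, 0.1994]
orientation: [0.0, 0.608, 0.794, 0.001]
contact_force: [0.4, -1.0, 0.7]
opening: 0.0004
grasp_force: 0.0
```

Run:
```python
exec(open("chk.py").read())
cv2.imwrite("pics/crop5.png",cv2.resize(c["color"][90:300,110:310],None,fx=2.8,fy=2.8)[...,::-1])
k=(Z>.11)&(Z<.14)&(P[...,0]<.5)&(P[...,1]<-.08)&(P[...,1]>-.2);print("cap",np.mean(P[k],0),k.sum())
for n,a,b in(("slid",-.085,0),("parked",0,.085)):
    k=m&(D[...,1]>a)&(D[...,1]<b)&(abs(D[...,0])<.09); print(n,cv2.minAreaRect(D[k].astype(np.float32)),D[k].mean(0))
b=camera("side"); save(b,"side5")
```

```text
[-0.17820932  0.16982885] [ 0.40596032 -0.97449397  0.7302508 ] 21.7
slid 2471 [-0.05680119 -0.07346544] [ 0.05940387 -0.00577613]
parked 2568 [-0.0581475   0.00838539] [0.05810664 0.07702066]
cap [ 0.41735219 -0.139981    0.1265829 ] 556
slid ((0.0017247200012207031, -0.03930266574025154), (0.11896748095750809, 0.06911332905292511), 1.2716361284255981) [ 0.00102244 -0.03963446]
parked ((0.0005753040313720703, 0.043021731078624725), (0.11909260600805283, 0.0702924132347107), 0.47668230533599854) [0.00011724 0.04208196]
```

View pics/crop5.png

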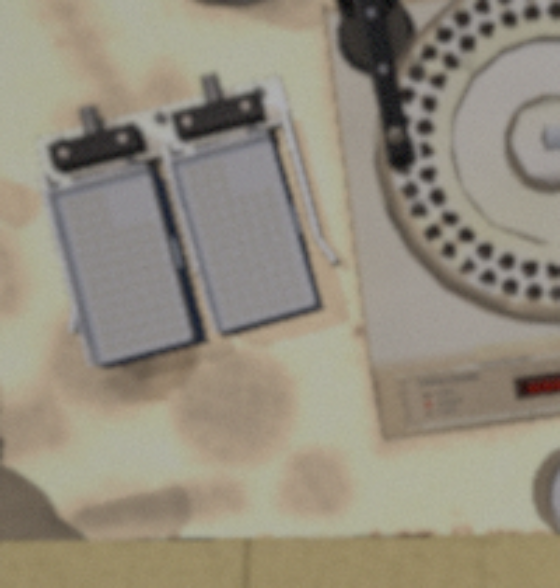

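View pics/side5.png

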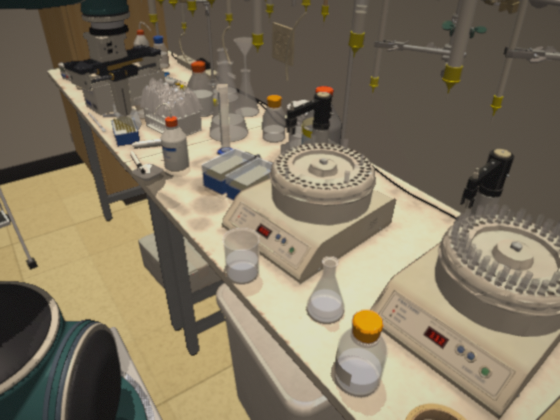

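Both boxes are home side by side, at (125,265) and (245,235) in the crop. The bottle is upright at (360,355) in the side view, the beaker and flask look undisturbed, and the arm touches nothing. I'm handing in.

```bash
python3 -c "
from workcell import *
print(close_job())"
```

```text
the job is handed in; nothing more can be done
None
```

The job is handed in, and the call returned no verdict: the bottle stands upright on the open bench right of the flask, and by the camera the slid box is within about 2 mm of home in the right bay and the docked box has not moved (lever angles not read directly).

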